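Open the trial-lens case and hold its lid up

TASK

Tug the lid of the white trial-lens case up by its bar handle to feel whether it is caught; do this before pressing the release button. If it is caught, let go, press the round button on the latch housing at the front of the case all the way in, and take the handle again. Raise the lid to about 60 degrees and finish while still holding it steady there, so that someone can pick out lenses; leave the other things on the counter standing where they are.

Things in the scene. Friction and masses are not known exactly. Their poses are not given: they have to be found in the camera images.
- case: White plastic lens case fixed to the counter, 170 deep (its own x) x 260 wide (y) x 80 high (z), holding rows of capped glass vials, with a grey latch housing 58 deep x 70 wide x 74 high at the middle of its front (-x) wall. Origin: centre of the tray's underside, at counter height; x points from the front (button side) to the hinge side, z up. A hook hidden in the housing may or may not hold the lid; this cannot be seen.
- lid (a joint): Angle of the case's flat white lid (172 x 262 x 8 mm, 0.35 kg before variation), hinged along the upper far (+x) edge of the case: 0 shut, grows as the front edge rises, stop at 1.35 rad. It falls shut when let go. When caught it can be raised freely only to 0.04 to 0.047 rad (the handle rises about 6 mm), then stops firmly; when not caught it comes up freely with 1.5 to 3 N at the handle.
- lid_handle (a point): Middle of the round steel bar handle on the lid: bar 12 mm thick, 100 mm long along the case's y, its centre 35 mm above the lid's top on two end posts (29 mm clear beneath the bar), 140 mm from the hinge line towards the front; with the lid shut it lies at (-55, 0, 123.5) mm in the case's frame. Moves with the lid.
- lid_hinge (a point): Middle of the lid's hinge line (the line runs along the case's y): (85, 0, 80.5) mm in the case's frame. The lid's underside lies in this plane when shut.
- release (a joint): Travel of the round steel release button, pressed straight down: 0 up, 0.010 m fully in. It takes about 5 N, does not spring back, and when fully in it swings the hidden hook clear for good (the lid can then be lowered and raised again without catching).
- release_top (a point): Centre of the button's top face: button 24 mm in diameter, standing 12 mm proud of the grey housing at the case's front when up; then at (-125, 0, 86) mm in the case's frame, about 40 mm in front of the lid's front edge. Moves with the button.
- solution: White capped bottle, 60 mm diameter, 160 high, standing beside the case on its left (+y) side. Origin: centre of underside. Leave alone.
- drops: Small clear capped bottle, 32 mm diameter, 75 high, right of the case. Origin: centre of underside. Leave alone.
- lens_cup: Flat twin-cup lens holder, 30 x 62 x 17 mm, near the case's front left corner. Origin: centre of underside. Leave alone.
- blister_tray: Clear divided open tray, 100 x 140 x 40 mm, right of the case. Origin: centre of underside. Leave alone.
- mirror: Round steel table mirror on a foot (foot 120 mm across, disc 150 mm, 230 high), far left. Origin: centre of underside. Leave alone.
- cup: White cup, 72 mm diameter, 85 high, far right. Origin: centre of underside. Leave alone.
- carton: Cardboard carton, 60 x 100 x 45 mm, far left, behind the mirror. Origin: centre of underside. Leave alone.

How it is judged:
On the way, in this order (a step that is already met when the one before it is completed fails the run):
1. the lid is tugged up off its seat while the button is still out (value of joint lid above 0.02 rad and value of joint release below 0.003 m), for 0.1 s.
2. the lid is raised past 40 degrees (value of joint lid above 0.7 rad), for 0.1 s.
At the end, for the whole second after the job is handed in: The fingers hold the lid (contact force above 0.3 N) still (under 0.1 rad/s) at 60 degrees, give or take 11 (0.85 to 1.25 rad); the lid was tugged before the button was pressed, and no bystander has moved more than 30 mm or tipped (value of joint lid between 0.85 and 1.25 rad and velocity of joint lid between -0.1 and 0.1 rad/s and contact force between the fingers and lid above 0.3 N); the arm keeps its last pose, push and grip.
It fails at once if a bystander is shifted by more than 30 mm (distance of any of solution, drops, lens_cup, blister_tray, mirror, cup, carton from where it was at the start of the episode above 0.03 m).
It fails at once if a bystander is knocked over (angle between any of solution, drops, mirror, cup's own z axis and vertical above 0.6 rad).
It also fails if it takes over 51 s, if anything falls off the work surface, if the arm or the gripper's body presses on something with over 40 N, if the wrist force passes 120 N, or if a joint passes its speed limit or range.

ROBOT

A 6-joint arm with a two-finger parallel gripper is mounted at the origin on the work surface. World frame = base frame: x ahead of the robot, y to its left, z up, the work surface at z = 0. Lengths are in m, angles in rad, forces in N, time in s.
With the tool pointing down it reaches from about 0.3 to 0.875 m from the base axis. Payload 6.4 kg.
Tool frame: the origin (TCP) lies midway between the tips of the shut fingers; the grasp point (between the pads) lies ctrl.grip_depth behind it (ctrl.grip_depth is the distance from the TCP to the grasp point, in m); x points along the fingers, y is the direction in which the jaws open and shut, and the axes are right-handed (so a half turn about x gives the same grasp; the last joint's range is limited). The gripper opens to 85 mm and grips with 20 to 120 N. Pads are 22 mm wide; open, the fingers measure 114 mm over their backs; the gripper's body (76 mm by 85 mm) begins 54 mm behind the grasp point. The pads swing forward as they close: fully open they stand 13 mm farther back than shut.
Start: joints at [0.975, 0.181, 1.607, -0, 1.354, -0.206], TCP at [0.218, 0.532, 0.231] pointing down, gripper open.
Joint ranges: [-2.99, 2.99], [-0.89, 2.07], [0.3, 2.58], [-1.14, 4.28], [0, 2.63], [-3.12, 3.12]. Speed limits (rad/s): [2.57, 2.57, 3.01, 3.14, 3.14, 3.14].

INTERFACE

Orientations are given as a unit quaternion [w, x, y, z].
In Python, from bench import ctrl gives the robot as it stands.
- The arm moves only by the tool carry_out, never from a script. Its argument "motion" is one flat list of numbers, 7 for each row, row after row: the turn, a rotation vector about the tool's x, y, z in degrees, then the shift along the tool's x, y, z in m, then the gripper's target within -1 to 1 (shut at 1, half-way at 0, fully open at -1). A call has 1 to 10 rows; each row shifts and turns the pose as measured when the row begins, along the tool's axes as they then stand; what a row does not reach is not made up. A row lasts 1/10 s, in which the tool goes at most 50 mm and 8.59 degrees, less where a joint would pass 70% of its speed; a pose out of reach is approached as far as the arm can. A call with a gripper value outside its range is refused whole. The fingers move at their own pace and stop on an object; the grip force is fixed at half the most. Time passes only in rows, so rows that do not move let the fingers close. It gives the time, the measured TCP pose, the force and the opening at its end, in the units of the state.
- ctrl.get_obs(): the state, without advancing time (a new reading comes with each control period).
- ctrl.camera(name): name is "scene" or "top" or "wrist"; returns the picture (400x640x3 uint8, blue, green, red); there is no depth.
- ctrl.camera_params(name): a dict with "mtx" (3x3 intrinsics, pixels), "pose" (4x4, takes a point from camera to world coordinates); the wrist camera has in their place "hand_eye" (4x4, takes a point from camera to tool coordinates, whose origin is the TCP and whose axes are the tool frame's). Camera axes: x right, y down, z forward; pixel columns grow to the right and rows downward; lengths in m; the calibration is good to about 2 mm. A picture is of the moment at which its call begins: read the wrist's pose just before it. camera_params takes no time and is no camera call.
- ctrl.hand_in(): hands the job in, once; it reports no verdict.
Trained networks look in the newest picture that a camera, given by its name, has taken for a name from the list of things; names that differ only in an ending like _2 or _b are one class to them, and where a whole thing is asked for, a point or a joint stands for the part that bears it (a point fixed in the world has none). Each returns a list of dicts, best first, with "conf" (0 to 1); they miss things now and then, are a little off and sometimes report something else, mostly with a low value. They report only what shows in the picture. A call takes as long as a camera call.
- ctrl.boxes_of(camera, thing): "point" ([x, y, z] in m, in the coordinates of the camera as it stood for that picture, good to about 4 mm: the middle of the surface that is visible of it).
- ctrl.trace(camera, thing): "pixels" (400x640 bool, what is visible of it).
- ctrl.landmark_of(camera, thing): "point" ([x, y, z] in m, in the coordinates of the camera as it stood for that picture, good to about 4 mm: a listed point, or the origin of a listed thing).
The state is a dict: "time_s": time; "q": joint angles; "dq": joint speeds; "joint_efforts": joint torques, N m; "eef_pos": TCP position; "eef_rot": TCP orientation; "wrist_force": force on the tool from outside, world axes, zero at the start; "torque": the same for the moment, N m; "opening": opening from 0.0 (shut) to 1.0 (fully open).
Only numpy, scipy, OpenCV 4.12 (cv2) and the standard library are available. Lean on these libraries where they do the work, as an engineer would, in place of code of your own. Each camera call takes 0.05 s, during which the arm holds its last target. There are 200 camera calls.

## Working session

There is one attempt and no reset: what is moved stays moved. The work goes in short steps, Python scripts to look and compute and a tool call to move; the robot and the scene stay as the last step left them, time stands still between calls to the robot, and variables do not carry over. Pictures are saved under pics/ and viewed, about 8 in all and at most 12, crops included, and the job is handed in when it is done.

Besides the shell and the picture viewer there is one more tool, called after ">>>" by a JSON object that holds its "api" and its "payload". carry_out: Moves the arm, as the interface text tells. Its arguments: {"type":"object","properties":{"motion":{"type":"array"}},"required":["motion"]}

```bash
mkdir -p pics
cat > h.py <<'E'
import numpy as np, cv2
from scipy.spatial.transform import Rotation as R
from bench import ctrl
def RT():
    o=ctrl.get_obs(); q=o['eef_rot']; T=np.eye(4)
    T[:3,:3]=R.from_quat([q[1],q[2],q[3],q[0]]).as_matrix(); T[:3,3]=o['eef_pos']; return T,o
def campose(n):
    p=ctrl.camera_params(n)
    return RT()[0]@np.array(p['hand_eye']) if n=='wrist' else np.array(p['pose'])
def pts(n,things,f='landmark_of'):
    P=campose(n)
    for t in things:
        for d in getattr(ctrl,f)(n,t)[:2]:
            print(n,t,round(d['conf'],2),np.round(P[:3,:3]@np.array(d['point'])+P[:3,3],4))
E
python3 - <<'E'
from h import *
T,o=RT(); print(np.round(T,3),o['time_s'],o['wrist_force'],ctrl.grip_depth)
for n in ['scene','top']:
    cv2.imwrite(f'pics/{n}0.png',ctrl.camera(n))
    pts(n,['case','lid_handle','lid_hinge','release_top'])
pts('top',['solution','drops','lens_cup','blister_tray','mirror','cup','carton'])
print(ctrl.get_obs()['time_s'])
E
```

```text
[[-0.001  0.38   0.925  0.218]
 [-0.001  0.925 -0.38   0.531]
 [-1.    -0.002 -0.     0.23 ]
 [ 0.     0.     0.     1.   ]] 0.0 [-0.1132792   0.30389413 -0.13683996] 0.0187
scene case 0.85 [0.5677 0.0644 0.0019]
scene case 0.45 [ 0.3718 -0.4866 -0.0011]
scene lid_handle 0.7 [0.5109 0.0581 0.1259]
scene lid_handle 0.45 [0.6558 0.0714 0.0849]
scene lid_hinge 0.91 [0.6566 0.0718 0.0823]
scene lid_hinge 0.16 [0.3943 0.5115 0.0015]
scene release_top 0.5 [0.4451 0.0634 0.0844]
top case 0.58 [0.5702 0.0622 0.0008]
top case 0.57 [0.4291 0.19   0.0011]
top lid_handle 0.82 [0.5181 0.0576 0.1283]
top release_top 0.48 [0.4495 0.0611 0.0832]
top release_top 0.44 [ 0.4298  0.1927 -0.0006]
top solution 0.93 [ 0.575   0.2573 -0.0011]
top solution 0.28 [0.6578 0.0676 0.084 ]
top drops 0.46 [ 5.078e-01 -1.426e-01  4.000e-04]
top drops 0.18 [ 0.633  -0.1585  0.0007]
top lens_cup 0.52 [0.4282 0.1895 0.0006]
top blister_tray 0.67 [ 0.6324 -0.1646  0.0009]
top mirror 0.8 [0.3991 0.507  0.0017]
top cup 0.67 [ 3.790e-01 -4.856e-01 -3.000e-04]
top carton 0.9 [ 0.5914  0.4918 -0.0026]
0.85
```

View pics/top0.png

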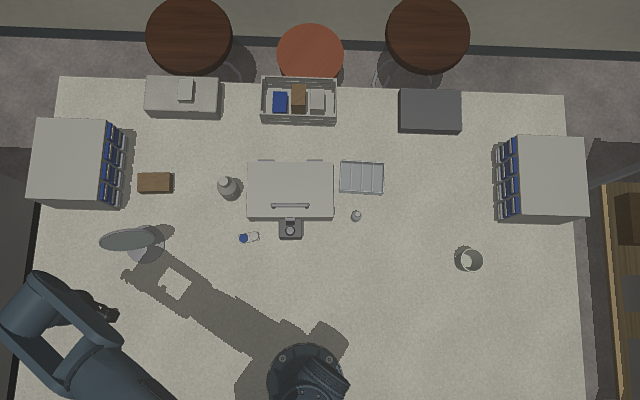

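View pics/scene0.png

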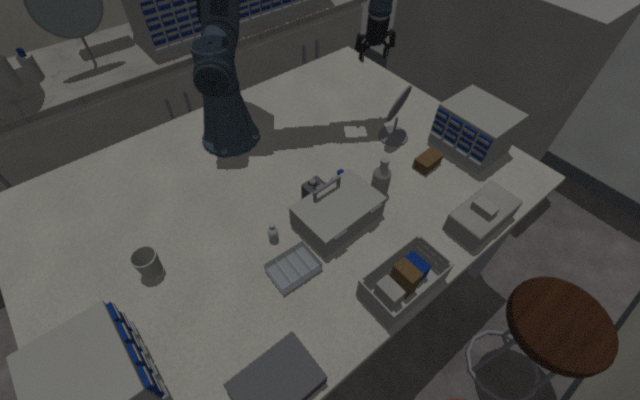

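The top view shows the case at about (290,190), handle bar at (290,206), button at (290,230), lens cup at (249,238), solution at (229,188). The scene view agrees. I'm moving over the handle for a close look.

```bash
cat >> h.py <<'E'
def target(x,y,z,yaw,tilt=0):
    # tool x down, tool y along case x; tilt>0: fingers lean back toward robot (follows lid)
    M=np.column_stack([[0,0,-1],[1,0,0],[0,-1,0]]).astype(float)
    T=np.eye(4); T[:3,:3]=(R.from_euler('z',yaw)*R.from_euler('y',tilt,degrees=True)).as_matrix()@M
    T[:3,3]=[x,y,z]; return T
def plan(Tg,g,n=None,T=None):
    T=RT()[0] if T is None else T
    rv=R.from_matrix(T[:3,:3].T@Tg[:3,:3]).as_rotvec(degrees=True); d=Tg[:3,3]-T[:3,3]
    n=n or int(max(np.ceil(np.linalg.norm(rv)/8),np.ceil(np.linalg.norm(d)/.045),1))
    for i in range(n):
        s=(R.from_matrix(T[:3,:3])*R.from_rotvec(rv*i/n,degrees=True)).as_matrix().T@d/n
        print(','.join(f'{v:.1f}' for v in rv/n)+','+','.join(f'{v:.4f}' for v in s)+f',{g},')
    return Tg
E
python3 - <<'E'
from h import *
plan(target(.45,.06,.33,.05),-1)
E
```

```text
5.4,-0.0,-0.0,-0.0082,-0.0290,0.0328,-1,
5.4,-0.0,-0.0,-0.0082,-0.0258,0.0354,-1,
5.4,-0.0,-0.0,-0.0082,-0.0224,0.0376,-1,
5.4,-0.0,-0.0,-0.0082,-0.0187,0.0396,-1,
5.4,-0.0,-0.0,-0.0082,-0.0149,0.0412,-1,
5.4,-0.0,-0.0,-0.0082,-0.0110,0.0424,-1,
5.4,-0.0,-0.0,-0.0082,-0.0070,0.0432,-1,
5.4,-0.0,-0.0,-0.0082,-0.0029,0.0437,-1,
5.4,-0.0,-0.0,-0.0082,0.0013,0.0438,-1,
5.4,-0.0,-0.0,-0.0082,0.0054,0.0435,-1,
5.4,-0.0,-0.0,-0.0082,0.0095,0.0428,-1,
5.4,-0.0,-0.0,-0.0082,0.0134,0.0417,-1,
```

>>> {"api": "carry_out", "payload": {"motion": [5.4,0,0,-0.0082,-0.029,0.0328,-1,5.4,0,0,-0.0082,-0.0258,0.0354,-1,5.4,0,0,-0.0082,-0.0224,0.0376,-1,5.4,0,0,-0.0082,-0.0187,0.0396,-1,5.4,0,0,-0.0082,-0.0149,0.0412,-1,5.4,0,0,-0.0082,-0.011,0.0424,-1,5.4,0,0,-0.0082,-0.007,0.0432,-1,5.4,0,0,-0.0082,-0.0029,0.0437,-1,5.4,0,0,-0.0082,0.0013,0.0438,-1,5.4,0,0,-0.0082,0.0054,0.0435,-1]}}

```text
time_s: 1.85
eef_pos: [0.4095, 0.126, 0.3158]
eef_rot: [0.551, 0.445, 0.549, -0.443]
wrist_force: [1.2, 0.1, -0.5]
opening: 0.999
```

Run:
```python
from h import *
print(np.round(RT()[0],3)); plan(target(.45,.06,.33,.05),-1)
```

```text
[[ 0.003  0.977  0.211  0.41 ]
 [ 0.     0.211 -0.977  0.126]
 [-1.     0.003  0.001  0.316]
 [ 0.     0.     0.     1.   ]]
4.7,0.0,-0.1,-0.0071,0.0128,0.0365,-1,
4.7,0.0,-0.1,-0.0071,0.0158,0.0354,-1,
```

>>> {"api": "carry_out", "payload": {"motion": [4.7,0,0,-0.0071,0.0128,0.0365,-1,4.7,0,0,-0.0071,0.0158,0.0354,-1,0,0,0,0,0,0,-1,0,0,0,0,0,0,-1]}}

```text
time_s: 2.25
eef_pos: [0.453, 0.0516, 0.3327]
eef_rot: [0.51, 0.494, 0.505, -0.491]
wrist_force: [-0.7, 1.1, 0.4]
opening: 1.0
```

Run:
```python
from h import *
print(np.round(RT()[0],3)); 
cv2.imwrite('pics/w0.png',ctrl.camera('wrist'))
pts('wrist',['case','lid_handle','lid_hinge','release_top'])
P=campose('wrist'); K=np.array(ctrl.camera_params('wrist')['mtx'])
print(np.round(P,3),K)
```

```text
[[ 0.008  0.999  0.031  0.453]
 [-0.001  0.031 -1.     0.052]
 [-1.     0.008  0.002  0.333]
 [ 0.     0.     0.     1.   ]]
wrist case 0.71 [0.5699 0.0591 0.0006]
wrist case 0.58 [4.290e-01 1.898e-01 3.000e-04]
wrist lid_handle 0.93 [0.5172 0.0618 0.1243]
wrist lid_hinge 0.6 [0.657  0.0694 0.0814]
wrist release_top 0.49 [0.4462 0.057  0.0836]
[[ 0.999  0.031  0.018  0.449]
 [ 0.035 -0.957 -0.289  0.127]
 [ 0.008  0.29  -0.957  0.475]
 [ 0.     0.     0.     1.   ]] [[296.31636971   0.         325.35368505]
 [  0.         296.31636971 196.28345389]
 [  0.           0.           1.        ]]
```

View pics/w0.png

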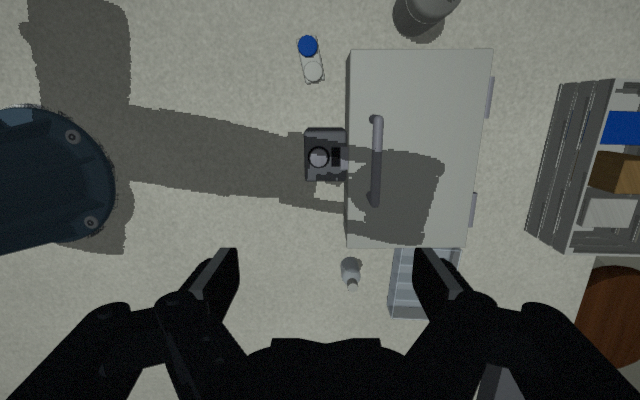

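The wrist view shows the bar running from about (377,119) to (375,201), the button at (319,157), the lid corners at (348,50) and (347,247), and everything unobstructed. I'll ray-cast these at the known heights.

Run:
```python
from h import *
P=campose('wrist'); K=np.array(ctrl.camera_params('wrist')['mtx'])
def ray(u,v,z):
    d=P[:3,:3]@np.linalg.solve(K,[u,v,1]); return P[:3,3]+d*(z-P[2,3])/d[2]
a,b=ray(377,119,.1235),ray(375,201,.1235); print('bar',a,b,(a+b)/2,np.linalg.norm(a-b),'yaw',np.arctan2(-(a-b)[0],(a-b)[1]))
print('button',ray(319,157,.086))
c,d=ray(348,50,.0885),ray(347,247,.0885); print('front edge',c,d,(c+d)/2,np.linalg.norm(c-d),np.arctan2(-(c-d)[0],(c-d)[1]))
e=ray(492,49,.0885);print(e,np.arctan2((e-c)[1],(e-c)[0]),np.linalg.norm(e-c))
plan(target(.5155,.060,.20,.04),-1)
```

```text
bar [0.51107208 0.1152917  0.1235    ] [0.51701728 0.01655149 0.1235    ] [0.51404468 0.06592159 0.1235    ] 0.0989190226778559 yaw 0.06013790804578275
button [0.44545306 0.06309092 0.086     ]
front edge [0.47616498 0.19194597 0.0885    ] [ 0.489376   -0.06494194  0.0885    ] [0.48277049 0.06350202 0.0885    ] 0.25722738635238546 0.05138189579114633
[0.64715038 0.19920818 0.0885    ] 0.042447167079762635 0.17113955667696457
-0.1,0.0,-0.1,0.0333,0.0156,-0.0012,-1,
-0.1,0.0,-0.1,0.0332,0.0156,-0.0011,-1,
-0.1,0.0,-0.1,0.0332,0.0157,-0.0011,-1,
-0.1,0.0,-0.1,0.0332,0.0158,-0.0011,-1,
```

Yaw ≈ 0.05, bar (0.515, 0.063, 0.1235), button (0.446, 0.061, 0.086). Their spacing and sizes match the given values. Descending on the bar.

Run:
```python
from h import *
T=plan(target(.515,.063,.18,.05),-1); plan(target(.515,.063,.106,.05),-1,3,T)
```

```text
-0.2,0.0,-0.1,0.0383,0.0154,-0.0019,-1,
-0.2,0.0,-0.1,0.0382,0.0155,-0.0019,-1,
-0.2,0.0,-0.1,0.0382,0.0156,-0.0018,-1,
-0.2,0.0,-0.1,0.0382,0.0157,-0.0017,-1,
0.0,0.0,0.0,0.0247,-0.0000,-0.0000,-1,
0.0,0.0,0.0,0.0247,-0.0000,-0.0000,-1,
0.0,0.0,0.0,0.0247,-0.0000,-0.0000,-1,
```

>>> {"api": "carry_out", "payload": {"motion": [-0.2,0,0,0.038,0.0155,-0.0018,-1,-0.2,0,0,0.038,0.0155,-0.0018,-1,-0.2,0,0,0.038,0.0155,-0.0018,-1,-0.2,0,0,0.038,0.0155,-0.0018,-1,0,0,0,0.01,0,0,-1,0,0,0,0,0,0,-1]}}

```text
time_s: 3.1
eef_pos: [0.517, 0.0695, 0.169]
eef_rot: [0.519, 0.487, 0.511, -0.481]
wrist_force: [0.6, -0.2, 0.6]
opening: 1.002
```

Run:
```python
from h import *
print(np.round(RT()[0],3)); plan(target(.515,.063,.106,.05),-1)
```

```text
[[ 0.014  0.998  0.061  0.517]
 [-0.002  0.061 -0.998  0.069]
 [-1.     0.014  0.003  0.169]
 [ 0.     0.     0.     1.   ]]
0.3,0.1,-0.4,0.0315,-0.0017,0.0031,-1,
0.3,0.1,-0.4,0.0315,-0.0014,0.0031,-1,
```

>>> {"api": "carry_out", "payload": {"motion": [0.3,0,-0.4,0.022,-0.001,0.002,-1,0.3,0,-0.4,0.022,-0.001,0.002,-1,0,0,0,0.018,-0.001,0.002,-1,0,0,0,0,0,0,-1,0,0,0,0,0,0,-1]}}

```text
time_s: 3.6
eef_pos: [0.518, 0.0647, 0.1158]
eef_rot: [0.518, 0.488, 0.509, -0.484]
wrist_force: [0.9, -0.0, 0.1]
opening: 1.002
```

>>> {"api": "carry_out", "payload": {"motion": [0,0,0,0.01,-0.003,0,-1,0,0,0,0.0,0,0,-1,0,0,0,0,0,0,1,0,0,0,0,0,0,1,0,0,0,0,0,0,1,0,0,0,0,0,0,1,0,0,0,0,0,0,1,0,0,0,0,0,0,1]}}

```text
time_s: 4.4
eef_pos: [0.5151, 0.0646, 0.1105]
eef_rot: [0.519, 0.488, 0.509, -0.484]
wrist_force: [-0.9, 0.1, 3.2]
opening: 0.115
```

The grip sits about 5 mm high on the bar, so I'll reopen a little, lower, and close again.

>>> {"api": "carry_out", "payload": {"motion": [0,0,0,0,0,0,0.3,0,0,0,0.006,0,0,0.3,0,0,0,0.003,0,0,0.3,0,0,0,0,0,0,0.3,0,0,0,0,0,0,1,0,0,0,0,0,0,1,0,0,0,0,0,0,1,0,0,0,0,0,0,1]}}

```text
time_s: 5.2
eef_pos: [0.5152, 0.0646, 0.1003]
eef_rot: [0.518, 0.488, 0.509, -0.484]
wrist_force: [-0.6, 0.3, -0.9]
opening: 0.118
```

Run:
```python
from h import *
cv2.imwrite('pics/w1.png',ctrl.camera('wrist'))
T,o=RT(); print(np.round(T,4),o['opening'],o['wrist_force'])
```

```text
[[ 0.0134  0.9984  0.0552  0.5152]
 [-0.0048  0.0553 -0.9985  0.0646]
 [-0.9999  0.0131  0.0055  0.1003]
 [ 0.      0.      0.      1.    ]] 0.12081527566705258 [-1.08118382 -0.17943796 -0.11542309]
```

View pics/w1.png

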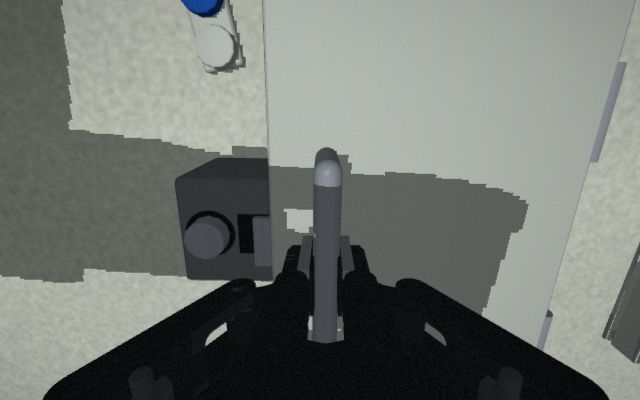

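The wrist view shows the bar between the pads, from (327,160) to (327,340), and the button at (208,237). Tugging gently now.

>>> {"api": "carry_out", "payload": {"motion": [0,0,0,-0.003,0,0,1,0,0,0,-0.003,0,0,1,0,0,0,-0.003,0,0,1,0,0,0,-0.003,0,0,1]}}

```text
time_s: 5.65
eef_pos: [0.5192, 0.0647, 0.1115]
eef_rot: [0.52, 0.491, 0.506, -0.482]
wrist_force: [8.8, 1.5, -10.7]
opening: 0.118
```

>>> {"api": "carry_out", "payload": {"motion": [0,0,0,0,0,0,1,0,0,0,0,0,0,1]}}

```text
time_s: 5.85
eef_pos: [0.5191, 0.0647, 0.1115]
eef_rot: [0.52, 0.491, 0.506, -0.482]
wrist_force: [1.1, 0.8, -3.2]
opening: 0.12
```

Run:
```python
from h import *
cv2.imwrite('pics/w2.png',ctrl.camera('wrist'))
T,o=RT(); print(np.round(T,4),o['opening'],o['wrist_force'],o['torque'])
pts('wrist',['lid_handle','lid_hinge','release_top'])
ctrl.camera('scene'); pts('scene',['lid_handle','release_top'])
```

```text
[[ 0.0229  0.9983  0.0532  0.5192]
 [-0.0036  0.0533 -0.9986  0.0647]
 [-0.9997  0.0227  0.0049  0.1115]
 [ 0.      0.      0.      1.    ]] 0.11770605397300006 [-0.06992833 -0.18221018 -2.83296322] [ 0.01995942 -0.13972521 -0.2163552 ]
wrist lid_handle 0.74 [0.521  0.0595 0.1329]
wrist lid_hinge 0.6 [0.6557 0.0658 0.0783]
scene lid_handle 0.68 [0.516  0.0586 0.1362]
scene release_top 0.55 [0.4437 0.0594 0.0858]
```

View pics/w2.png

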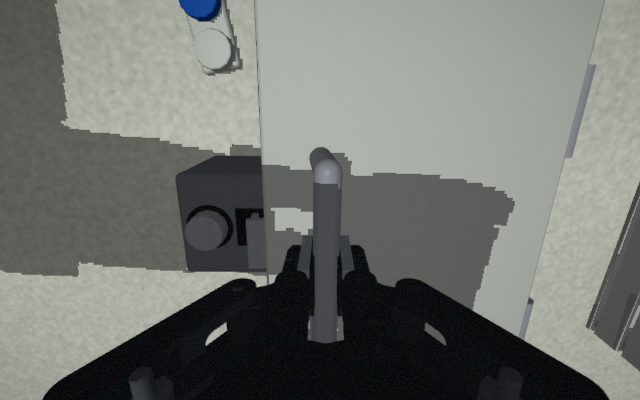

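The handle rose about 11 mm along the hinge arc, past the 6 mm catch limit, with only about 3 N. So the lid isn't caught and no button press is needed. Next I'll raise it along the arc.

```bash
cat >> h.py <<'E'
YAW=.052; L=np.hypot(.14,.043); A0=np.arctan2(.043,-.14); D=.0232
H=np.array([.515,.0635,.0805])+.14*np.array([np.cos(YAW),np.sin(YAW),0])
def theta(T=None):
    T=RT()[0] if T is None else T
    b=T[:3,3]-D*T[:3,0]-H; u=b[0]*np.cos(YAW)+b[1]*np.sin(YAW)
    return A0-np.arctan2(b[2],u), np.hypot(u,b[2])-L
def arc(th,tilt):
    a=A0-th; T=target(0,0,0,YAW,tilt); y=.0005
    T[:3,3]=H+L*np.array([np.cos(a)*np.cos(YAW),np.cos(a)*np.sin(YAW),np.sin(a)])+D*T[:3,0]
    return T
def raise_(ths,tilts):
    T=RT()[0]; print('theta',theta(T),T[:3,3])
    for th,ti in zip(ths,tilts): T=plan(arc(th,ti),1,1,T)
E
python3 - <<'E'
from h import *
t0=theta()[0]; ths=t0+np.arange(1,9)*.045
raise_(ths,np.linspace(0,8,8))
E
```

```text
theta (np.float64(0.08073482495729101), np.float64(0.00025453693019772405)) [0.51915988 0.06466404 0.11155092]
0.1,0.3,-1.3,-0.0059,0.0024,0.0010,1,
0.0,-0.0,-1.1,-0.0059,0.0024,-0.0000,1,
-0.0,-0.0,-1.1,-0.0059,0.0025,-0.0000,1,
-0.0,0.0,-1.1,-0.0058,0.0027,0.0000,1,
0.0,-0.0,-1.1,-0.0057,0.0028,-0.0000,1,
-0.0,0.0,-1.1,-0.0056,0.0030,-0.0000,1,
0.0,0.0,-1.1,-0.0055,0.0031,0.0000,1,
0.0,-0.0,-1.1,-0.0055,0.0032,0.0000,1,
```

>>> {"api": "carry_out", "payload": {"motion": [0,0,-1.2,-0.006,0.0024,0,1,0,0,-1.1,-0.006,0.0024,0,1,0,0,-1.1,-0.006,0.0025,0,1,0,0,-1.1,-0.006,0.0027,0,1,0,0,-1.1,-0.0057,0.0028,0,1,0,0,-1.1,-0.0056,0.003,0,1,0,0,-1.1,-0.0055,0.0031,0,1,0,0,-1.1,-0.0055,0.0032,0,1]}}

```text
time_s: 7.0
eef_pos: [0.5394, 0.0654, 0.1529]
eef_rot: [0.477, 0.446, 0.546, -0.525]
wrist_force: [1.5, -1.2, -6.5]
opening: 0.119
```

Run:
```python
from h import *
T,o=RT(); print(np.round(T,3),o['wrist_force'],o['opening'])
t0=theta()[0]; ths=t0+np.arange(1,9)*.05
raise_(ths,np.linspace(9,18,8))
```

```text
[[-0.148  0.988  0.053  0.539]
 [-0.014  0.052 -0.999  0.065]
 [-0.989 -0.148  0.006  0.153]
 [ 0.     0.     0.     1.   ]] [ 1.46079118 -1.21134369 -6.46437613] 0.11885635777841876
theta (np.float64(0.4071568841794573), np.float64(0.0006876574542806491)) [0.539441   0.06535403 0.15292813]
0.0,0.3,-0.5,-0.0058,0.0044,0.0006,1,
0.0,0.0,-1.3,-0.0060,0.0038,0.0000,1,
0.0,0.0,-1.3,-0.0058,0.0039,-0.0000,1,
-0.0,0.0,-1.3,-0.0057,0.0041,0.0000,1,
0.0,0.0,-1.3,-0.0056,0.0042,-0.0000,1,
-0.0,-0.0,-1.3,-0.0054,0.0044,-0.0000,1,
0.0,0.0,-1.3,-0.0053,0.0045,0.0000,1,
-0.0,-0.0,-1.3,-0.0052,0.0047,-0.0000,1,
```

The lid is moving smoothly and on the arc, with low forces. Continuing.

>>> {"api": "carry_out", "payload": {"motion": [0,0,-0.8,-0.0059,0.0041,0,1,0,0,-1.3,-0.006,0.0038,0,1,0,0,-1.3,-0.0058,0.0039,0,1,0,0,-1.3,-0.0057,0.0041,0,1,0,0,-1.3,-0.0056,0.0042,0,1,0,0,-1.3,-0.0054,0.0044,0,1,0,0,-1.3,-0.0053,0.0045,0,1,0,0,-1.3,-0.0052,0.0047,0,1]}}

```text
time_s: 7.8
eef_pos: [0.575, 0.0665, 0.1878]
eef_rot: [0.421, 0.386, 0.589, -0.572]
wrist_force: [-3.1, -1.9, -0.9]
opening: 0.12
```

Run:
```python
from h import *
T,o=RT(); print(np.round(T,3),o['wrist_force'],o['opening'])
t0=theta()[0]; ths=np.linspace(t0,1.05,8)[1:]
raise_(ths,np.linspace(20,28,7))
```

```text
[[-0.347  0.936  0.054  0.575]
 [-0.027  0.048 -0.998  0.066]
 [-0.937 -0.348  0.008  0.188]
 [ 0.     0.     0.     1.   ]] [-3.12525812 -1.9071667  -0.89912347] 0.11956374289180663
theta (np.float64(0.764624800181406), np.float64(0.0012753317817592036)) [0.57497089 0.06646175 0.18781295]
-0.0,0.5,0.4,-0.0036,0.0051,-0.0001,1,
-0.0,0.0,-1.3,-0.0043,0.0036,0.0000,1,
-0.0,-0.0,-1.3,-0.0042,0.0037,0.0000,1,
0.0,0.0,-1.3,-0.0041,0.0038,-0.0000,1,
-0.0,-0.0,-1.3,-0.0040,0.0039,0.0000,1,
0.0,0.0,-1.3,-0.0040,0.0039,-0.0000,1,
0.0,-0.0,-1.3,-0.0039,0.0040,-0.0000,1,
```

>>> {"api": "carry_out", "payload": {"motion": [0,0,-0.5,-0.004,0.0046,0,1,0,0,-1.3,-0.0043,0.0036,0,1,0,0,-1.3,-0.0042,0.0037,0,1,0,0,-1.3,-0.0041,0.0038,0,1,0,0,-1.3,-0.004,0.0039,0,1,0,0,-1.3,-0.004,0.0039,0,1,0,0,-1.3,-0.004,0.004,0,1,0,0,0,0,0,0,1,0,0,0,0,0,0,1,0,0,0,0,0,0,1]}}

```text
time_s: 8.8
eef_pos: [0.6083, 0.0675, 0.2044]
eef_rot: [0.372, 0.335, 0.619, -0.606]
wrist_force: [-2.6, -1.4, -0.8]
opening: 0.117
```

Run:
```python
from h import *
T,o=RT(); print(np.round(T,3),o['wrist_force'],o['opening'],np.round(o['dq'],4),theta())
cv2.imwrite('pics/s3.png',ctrl.camera('scene')); cv2.imwrite('pics/w3.png',ctrl.camera('wrist'))
pts('wrist',['lid_handle']); pts('scene',['lid_handle','solution','drops','lens_cup','blister_tray'])
print(theta())
a=cv2.imread('pics/s3.png')[130:300,220:460];b=cv2.imread('pics/w3.png')
cv2.imwrite('pics/c3.png',np.vstack([cv2.resize(a,(480,340)),cv2.resize(b,(480,250))]))
```

```text
[[-0.499  0.865  0.055  0.608]
 [-0.037  0.042 -0.998  0.068]
 [-0.866 -0.5    0.01   0.204]
 [ 0.     0.     0.     1.   ]] [-2.58822251 -1.37424729 -0.80667458] 0.11662637553457043 [-0.0008 -0.0043  0.009  -0.0018 -0.0047 -0.    ] (np.float64(1.034225579870042), np.float64(0.001738887661980687))
wrist lid_handle 0.88 [0.6208 0.0631 0.222 ]
wrist lid_handle 0.35 [0.6571 0.0652 0.0785]
scene lid_handle 0.88 [0.6168 0.064  0.2228]
scene solution 0.63 [ 0.4979 -0.1453  0.0015]
scene solution 0.47 [ 0.5729  0.2526 -0.0041]
scene drops 0.68 [ 4.977e-01 -1.431e-01  2.000e-04]
scene blister_tray 0.66 [ 0.6288 -0.1633  0.0024]
(np.float64(1.0347396482896554), np.float64(0.001749562673052374))
```

View pics/c3.png

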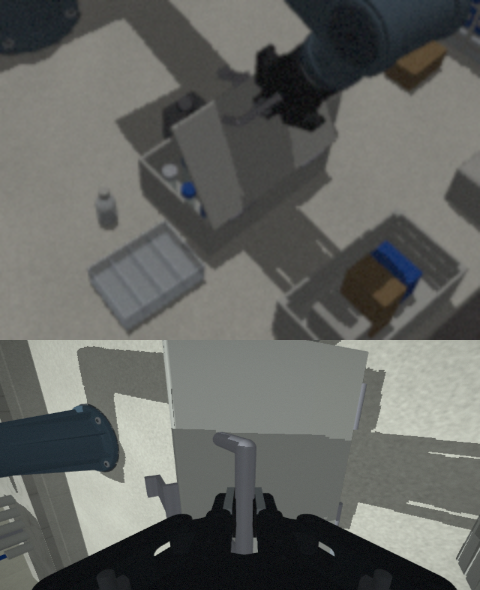

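The composite shows the lid standing open at about 59° (scene half, around (210,165)), with the bar still in the pads (wrist half, (245,490)). The drops bottle and tray haven't moved. Handing in.

```bash
python3 -c "
from h import *
print(ctrl.hand_in()); print(theta(), ctrl.get_obs()['opening'])"
```

```text
the job is handed in; nothing more can be done
None
the job is handed in; nothing more can be done
```

I tugged the lid by its bar before touching the button. It came up about 11 mm with about 3 N, past the 6 mm where a caught lid would stop. So it wasn't caught and I left the button alone.

I then raised the lid along its hinge arc and handed in while still gripping the bar.

**Last checks before hand-in:**
- **Lid angle:** about 1.03 rad (59°) from the arm pose. The camera positions for the handle agreed within a few mm.
- **Steadiness:** the arm joints were nearly still, at or below 0.009 rad/s.
- **Grip:** opening 0.117, the same as when it first closed on the bar, and the picture shows the bar between the pads. Wrist force was about 3 N.
- **Bystanders:**
  - Drops and blister tray stand in the last picture, with detected positions within about 10 mm of the start; that is near the detection error.
  - The solution's best detection was the drops bottle, mislabelled; its second fit the original spot.
  - The lens cup wasn't found in the last check.
  - I didn't re-measure the mirror, cup or carton; the tool stayed well clear of them.

After hand-in no further readings were possible, so I didn't check the final second myself. The job took about 9 s of the 51 s allowed.

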